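# Roll a test bar into its V-rest and locate it on the end stop

### The arm

A 6-joint arm with a two-finger parallel gripper is mounted at the origin on a cart in front of the work surface, level with it; the furniture and walls round the work are solid. World frame = base frame: x ahead of the robot, y to its left, z up, the work surface at z = 0. Lengths are in m, angles in rad, forces in N, time in s.
With the tool pointing down it reaches from about 0.35 to 0.975 m from the base axis. Payload 4.9 kg.
Tool frame: the origin (TCP) lies at the very end of the fingers, on their centre line; the grasp point (between the pads) lies 19 mm behind it; x points along the fingers, y is the direction in which the jaws open and shut, and the axes are right-handed (so a half turn about x gives the same grasp; the last joint's range is limited). The gripper opens to 85 mm and grips with 20 to 120 N. Pads are 22 mm wide; open, the fingers measure 114 mm over their backs; the gripper's body (76 mm by 85 mm) begins 54 mm behind the grasp point. The pads swing forward as they close: fully open they stand 13 mm farther back than shut.
Start: joints at [-1.285, 0.053, 1.613, -0, 1.476, -0.119], TCP at [0.246, -0.574, 0.231] pointing down, gripper open.
Joint ranges: [-3.01, 3.01], [-1.01, 2.22], [0.06, 2.58], [-1.02, 4.17], [0.09, 2.62], [-3.14, 3.14]. Speed limits (rad/s): [2.57, 2.57, 3.14, 3.14, 3.14, 3.14].

### API

Orientations are given as a rotation vector (axis times angle).
In Python, from station import ctrl, get_image, calibration, finish_job, search_frame, cut_out, mark_of gives the robot as it stands. The module is installed in compiled form; this text tells all that it offers.
- The arm moves only by the tool arm_command, never from a script. Its argument "plan" is a list that holds one entry, the list of rows, each a list of 7 numbers: the shift along the tool's x, y, z in m, then the turn, a rotation vector about the tool's x, y, z in degrees, then the finger opening in m, from 0 to 0.0854. A call has 1 to 20 rows; each row shifts and turns the pose as measured when the row begins, along the tool's axes as they then stand; what a row does not reach is not made up. A row lasts 1/12 s, in which the tool goes at most 41.7 mm and 7.16 degrees, less where a joint would pass 70% of its speed; a pose out of reach is approached as far as the arm can. A call with a gripper value outside its range is refused whole. The fingers move at their own pace and stop on an object; "squeeze" is the grip in N (left out, the last holds). Time passes only in rows, so rows that do not move let the fingers close. It gives the time, the measured TCP pose, the force and the opening at its end, in the units of the state.
- ctrl.get_obs(): the state, without advancing time (a new reading comes with each control period).
- get_image(name): name is "scene" or "top" or "wrist"; returns the picture (400x640x3 uint8, red, green, blue); there is no depth.
- calibration(name): a dict with "fx", "fy", "cx", "cy" (pixels), "k1" (the pictures are not rectified: a ray, as slopes to the right and down, at radius r is drawn at 1 + k1 r^2 times it, then the intrinsics apply), "cam_to_world" (4x4, takes a point from camera to world coordinates); the wrist camera has in their place "hand_eye" (4x4, takes a point from camera to tool coordinates, whose origin is the TCP and whose axes are the tool frame's). Camera axes: x right, y down, z forward; pixel columns grow to the right and rows downward; lengths in m; the calibration is good to about 2 mm. A picture is of the moment at which its call begins: read the wrist's pose just before it. calibration takes no time and is no camera call.
- finish_job(): hands the job in, once; it reports no verdict.
Trained networks look in the newest picture that a camera, given by its name, has taken for a name from the list of things; names that differ only in an ending like _2 or _b are one class to them, and where a whole thing is asked for, a point or a joint stands for the part that bears it (a point fixed in the world has none). Each returns a list of dicts, best first, with "conf" (0 to 1); they miss things now and then, are a little off and sometimes report something else, mostly with a low value. They report only what shows in the picture. A call takes as long as a camera call.
- search_frame(camera, thing): "at" ([x, y, z] in m, in the coordinates of the camera as it stood for that picture, good to about 4 mm: the middle of the surface that is visible of it).
- cut_out(camera, thing): "mask" (400x640 bool, what is visible of it).
- mark_of(camera, thing): "at" ([x, y, z] in m, in the coordinates of the camera as it stood for that picture, good to about 4 mm: a listed point, or the origin of a listed thing).
The state is a dict: "t": time; "q": joint angles; "dq": joint speeds; "effort": joint torques, N m; "tool_pos": TCP position; "tool_rot": TCP orientation; "contact_force": force on the tool from outside, world axes, zero at the start; "wrist_torque": the same for the moment, N m; "opening": finger opening in m.
Only numpy, scipy, OpenCV 4.12 (cv2) and the standard library are available. Lean on these libraries where they do the work, as an engineer would, in place of code of your own. Each camera call takes 0.05 s, during which the arm holds its last target. There are 200 camera calls.

### The job

Load the loose round steel bar for testing without gripping or lifting it: with the fingertips, roll it along the bench and up the ramp of the bolted-down V-rest so that it drops into the V groove, then push it lengthwise along the groove until its end is against the end stop plate. The bar must really roll over the bench, not be dragged, carried or lifted. Leave everything else on the bench where it is, and leave the bar lying in the groove against the stop.

Things in the scene. Friction and masses are not known exactly. Their poses are not given: they have to be found in the camera images.
- bar: Loose smooth steel round bar (friction about 0.35), 32 mm in diameter, 130 mm long, 0.3 to 0.54 kg, on the bench between robot and V-rest, about parallel (0.12 rad) to the groove. Origin at its very centre, 16 mm above the bench. Its y axis runs along the bar; x and z turn as it rolls, z is up at the start. Pushed from behind at mid height it rolls; let go, it coasts a little.
- v_rest: Dark steel V-rest bolted to the bench, 120 mm long along its y axis; its shallow V groove runs along y. Origin on the bench right below the bottom line of the groove, half way along the 120 mm. Its +x points away from the robot (within 0.2 rad). At the start the bar's centre is at x=-150 to -120, y=-45 to -25 mm in this frame. Behind the groove a back wall 32 mm high, x=19 to 27.
- v_rest_groove (a point): Middle of the groove's bottom line, 3 mm above the bench; axes as the V-rest's. Both flanks slope at 30 degrees, the far one up to 12 mm above the bench. The seated bar's axis lies 18.5 mm above this line (21.5 mm above the bench).
- v_rest_lip (a point): Middle of the near lip, 9.9 mm above the bench: flat from x=-15.5 to -12 mm of the V-rest. A ramp of the full 120 mm length climbs to it from bench level at x=-49 mm, and the near flank of the groove goes down from it.
- v_rest_stop (a point): Point on the stop face, 21.5 mm above the bench, at y=+60 mm of the V-rest: the end stop is an upright plate 34 mm high and 51 mm wide (x=-24 to 27) that closes the groove's +y end (the robot's left). The -y end is open. With the bar against the stop its centre is at y=-5 mm and its other end stands 10 mm out of the open end.
- flat_anvil: Bystander: dark steel flat anvil, 68 mm square, 44 mm high. Origin at the centre of its underside.
- ref_block: Bystander: flat square steel hardness reference block, 44x44x10 mm. Origin at the centre of its underside.
- specimen: Bystander: black round moulded specimen puck, 30 mm across, 15 mm high. Origin at the centre of its underside.
- loupe: Bystander: black eyepiece loupe, 38 mm across, 32 mm high. Origin at the centre of its underside.
- tweezers: Bystander: steel tweezers, 130 mm long, lying flat, 9 mm high. Origin at the centre of the underside, y along the length.
- petri_dish: Bystander: clear petri dish behind the V-rest, 68 mm across, 14 mm high. Origin at the centre of its underside.
- tape_roll: Bystander: roll of tape lying flat, 96 mm across, 25 mm high. Origin at the centre of its underside.

How it is judged:
On the way, in this order (a step that is already met when the one before it is completed fails the run):
1. the bar rolls: it has turned by more than 100 degrees while still on the bench ahead of the groove (angle between bar's own z axis and vertical above 1.75 rad and x of bar in the frame of v_rest below -0.02 m).
2. the bar lies in the V groove (x of bar in the frame of v_rest between -0.004 and 0.004 m and z of bar in the frame of v_rest between 0.0185 and 0.0245 m and angle between the y axis of bar and the y axis of v_rest, either way round below 0.06 rad), for 0.2 s.
At the end, for the whole second after the job is handed in: The bar lies at rest in the V groove (centre within 4 mm of the groove line, 18.5 to 24.5 mm above the bench, parallel to the groove within 0.06 rad) with its end within 3.5 mm of the stop plate (all of step 2 and y of bar in the frame of v_rest above -0.0085 m and linear speed of bar below 0.01 m/s); the robot touches nothing.
It fails at once if the bar is lifted (centre more than 36 mm above the bench; rolling over the lip takes it to 26 mm) (height (world z) of bar above 0.036 m).
It fails at once if the bar is tipped up on end by more than 0.3 rad (angle between bar's own y axis and vertical below 1.27 rad).
It fails at once if the bar is tipped up on end by more than 0.3 rad (angle between bar's own y axis and vertical above 1.87 rad).
It fails at once if the bar falls off the bench (height (world z) of bar below -0.02 m).
It fails at once if a bystander is moved by more than 20 mm (distance of any of flat_anvil, ref_block, specimen, loupe, tweezers, petri_dish, tape_roll from where it was at the start of the episode above 0.02 m).
It also fails if it takes over 48 s, if anything falls off the work surface, if the arm or the gripper's body presses on something with over 40 N, if the wrist force passes 120 N, or if a joint passes its speed limit or range.

## Working session

There is one attempt and no reset: what is moved stays moved. The work goes in short steps, Python scripts to look and compute and a tool call to move; the robot and the scene stay as the last step left them, time stands still between calls to the robot, and variables do not carry over. Pictures are saved under pics/ and viewed, about 8 in all and at most 12, crops included, and the job is handed in when it is done.

Besides the shell and the picture viewer there is one more tool, called after ">>>" as name(argument=value, ...) on one line, values as JSON. arm_command: Moves the arm, as the interface text tells. Its arguments: {"type":"object","properties":{"plan":{"type":"array","items":{"type":"array","items":{"type":"array","items":{"type":"number"}}}},"squeeze":{"type":"number"}},"required":["plan"]}

```bash
mkdir -p pics; cat > h.py <<'E'
import numpy as np, cv2
from scipy.spatial.transform import Rotation as R
from station import ctrl, get_image, calibration, finish_job, search_frame, cut_out, mark_of
np.set_printoptions(precision=4,suppress=True)
def T(cam):
    c=calibration(cam)
    if cam!="wrist": return np.array(c["cam_to_world"])
    o=ctrl.get_obs(); M=np.eye(4); M[:3,:3]=R.from_rotvec(o["tool_rot"]).as_matrix(); M[:3,3]=o["tool_pos"]
    return M@np.array(c["hand_eye"])
def w(M,p): return (M@np.r_[p,1])[:3]
def ray(cam,M,px,z):
    c=calibration(cam); d=np.array([(px[0]-c["cx"])/c["fx"],(px[1]-c["cy"])/c["fy"]]); u=d.copy()
    for _ in range(20): u=d/(1+c["k1"]*(u@u))
    v=M[:3,:3]@np.r_[u,1]; o=M[:3,3]; return o+v*(z-o[2])/v[2]
def snap(cam,name=None):
    M=T(cam); im=get_image(cam)
    if name: cv2.imwrite("pics/"+name+".png",im[:,:,::-1])
    return M,im
E
python3 - <<'E'
from h import *
o=ctrl.get_obs(); print(o["t"],o["tool_pos"],R.from_rotvec(o["tool_rot"]).as_matrix())
for cam in ("top","scene"):
    M,im=snap(cam,cam+"0"); print(cam)
    for t in ["bar","v_rest","v_rest_groove","v_rest_lip","v_rest_stop"]+(["flat_anvil","ref_block","specimen","loupe","tweezers","petri_dish","tape_roll"] if cam=="top" else []):
        print(t,[(round(d["conf"],2),w(M,d["at"])) for d in mark_of(cam,t)[:2]])
print(ctrl.get_obs()["t"])
E
```

```text
0.0 [ 0.246  -0.5739  0.2301] [[-0.0006  0.3938 -0.9192]
 [ 0.0019 -0.9192 -0.3938]
 [-1.     -0.002  -0.0002]]
top
bar [(0.88, array([0.4878, 0.0054, 0.0158])), (0.64, array([0.7492, 0.0514, 0.0028]))]
v_rest [(0.66, array([ 0.6293,  0.0381, -0.002 ]))]
v_rest_groove [(0.64, array([0.6239, 0.035 , 0.0033]))]
v_rest_lip [(0.77, array([0.6168, 0.0401, 0.0073]))]
v_rest_stop [(0.58, array([0.6372, 0.0931, 0.0257]))]
flat_anvil [(0.97, array([ 0.4455,  0.2679, -0.0002])), (0.68, array([ 0.4899,  0.2193, -0.0007]))]
ref_block [(0.88, array([ 0.5539,  0.235 , -0.0046]))]
specimen [(0.54, array([ 0.4924, -0.1527, -0.0002]))]
loupe [(0.55, array([ 0.4899,  0.2183, -0.0001]))]
tweezers [(0.62, array([ 0.4269, -0.1504, -0.0019]))]
petri_dish [(0.94, array([0.752 , 0.0508, 0.0019]))]
tape_roll [(0.76, array([ 0.6185,  0.2963, -0.003 ]))]
scene
bar [(0.73, array([0.485 , 0.0063, 0.0181]))]
v_rest [(0.71, array([ 0.6291,  0.0374, -0.0029]))]
v_rest_groove [(0.79, array([0.6333, 0.0332, 0.001 ])), (0.54, array([0.6168, 0.0346, 0.0084]))]
v_rest_lip [(0.81, array([0.6178, 0.0353, 0.0097]))]
v_rest_stop [(0.88, array([0.6395, 0.093 , 0.0225]))]
0.95
```

View pics/top0.png

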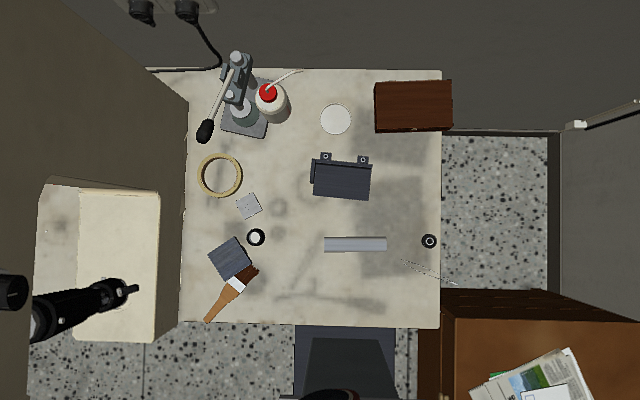

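View pics/scene0.png

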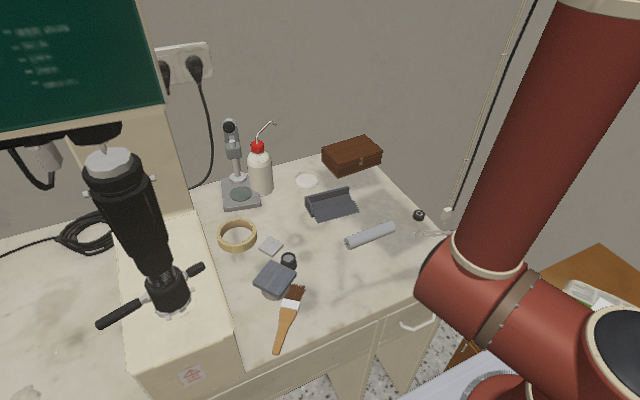

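```bash
python3 - <<'E'
from h import *
M,im=snap("top")
for t,z in (("bar",.016),("v_rest",.010)):
    m=cut_out("top",t)[0]["mask"].astype(np.uint8)
    c=max(cv2.findContours(m,0,1)[0],key=cv2.contourArea)[:,0]
    P=np.array([ray("top",M,p,z)[:2] for p in c])
    r=cv2.minAreaRect((P*1000).astype(np.float32)); print(t,r,m.sum()); print(cv2.boxPoints(r))
    if t=="v_rest":
        # front edge: lowest pixel per column
        cols=np.arange(c[:,0].min()+6,c[:,0].max()-3); f=np.array([ray("top",M,(u,np.where(m[:,u])[0].max()+.5),0.0)[:2] for u in cols])
        k=np.polyfit(f[:,1],f[:,0],1); print("front edge slope dx/dy",k, f[[0,-1]])
# bar edges subpixel: near/far edge slope
m=cut_out("top","bar")[0]["mask"]; cols=np.where(m.any(0))[0][4:-4]
for fn in (np.min,np.max):
    f=np.array([ray("top",M,(u,fn(np.where(m[:,u])[0])),.016)[:2] for u in cols]); print("bar edge",np.polyfit(f[:,1],f[:,0],1))
cv2.imwrite("pics/crop.png",cv2.resize(im[140:260,290:450,::-1],None,fx=5,fy=5,interpolation=cv2.INTER_CUBIC))
E
```

```text
bar ((482.22711181640625, 4.462867736816406), (31.519451141357422, 130.49192810058594), 1.4189467430114746) 946
[[464.8566  69.2986]
 [468.0879 -61.1533]
 [499.5977 -60.3728]
 [496.3663  70.0791]]
v_rest ((479.79730224609375, 4.135608673095703), (31.636274337768555, 131.21449279785156), 1.3598829507827759) 934
[[462.4266  69.349 ]
 [465.5406 -61.8286]
 [497.168  -61.0778]
 [494.054   70.0998]]
front edge slope dx/dy [-0.0059  0.4644] [[ 0.463   0.0567]
 [ 0.4658 -0.0542]]
bar edge [-0.016   0.4963]
bar edge [-0.0248  0.4666]
```

View pics/crop.png

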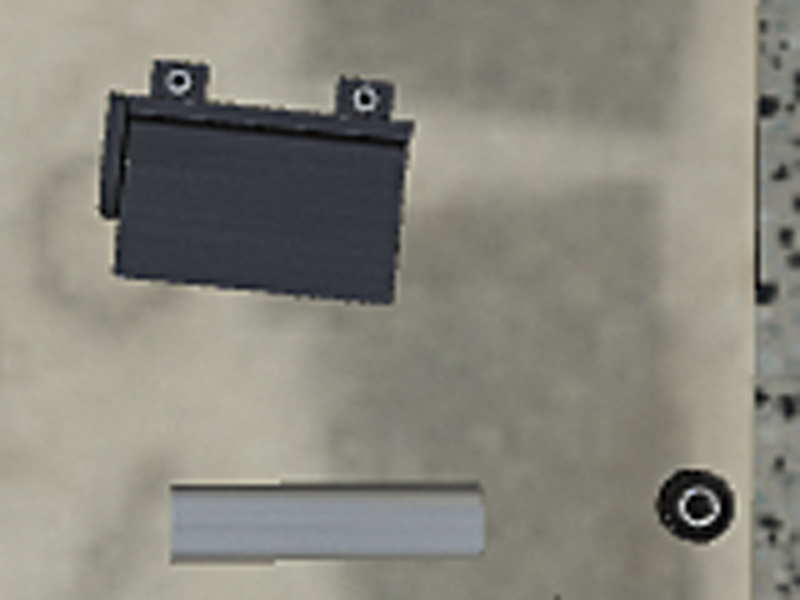

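```bash
python3 - <<'E'
from h import *
M=T("top"); f=lambda u,v,z: ray("top",M,(290+(u-2)/5,140+(v-2)/5),z)[:2]
a,b=f(115,276,0),f(393,303,0); print("front corners",a,b,"yaw",np.arctan2(-(a-b)[0],(a-b)[1]),np.linalg.norm(a-b))
c,d=f(130,103,.032),f(412,121,.032); print("wall top back",c,d,np.arctan2(-(c-d)[0],(c-d)[1]))
y=-.085
for yaw in (-.08,-.095):
    ex=np.array([np.cos(yaw),np.sin(yaw)]); print("origin est",(a+b)/2+.049*ex)
print("bar ctr",(f(171,524,.016)+f(485,522,.016))/2, "edges",f(328,485,.016),f(328,560,.016))
M=T("scene")
im=get_image("scene")
for t in("v_rest","bar"):
  for d in cut_out("scene",t)[:2]:
    m=d["mask"]; v,u=np.where(m); print(t,d["conf"],m.sum(),u.min(),u.max(),v.min(),v.max())
cv2.imwrite("pics/sc.png",cv2.resize(im[170:260,290:430,::-1],None,fx=5,fy=5,interpolation=cv2.INTER_CUBIC))
E
```

```text
front corners [0.5837 0.0967] [ 0.5746 -0.023 ] yaw -0.07595920409731557 0.12003670423359866
wall top back [0.6551 0.0908] [ 0.6497 -0.0273] -0.045612328323324194
origin est [0.628 0.033]
origin est [0.6279 0.0322]
bar ctr [0.4807 0.004 ] edges [0.4967 0.0042] [0.4652 0.0036]
v_rest 0.82 1368 304 357 185 222
bar 0.79 627 344 394 221 249
bar 0.36 1128 252 295 260 300
```

View pics/sc.png

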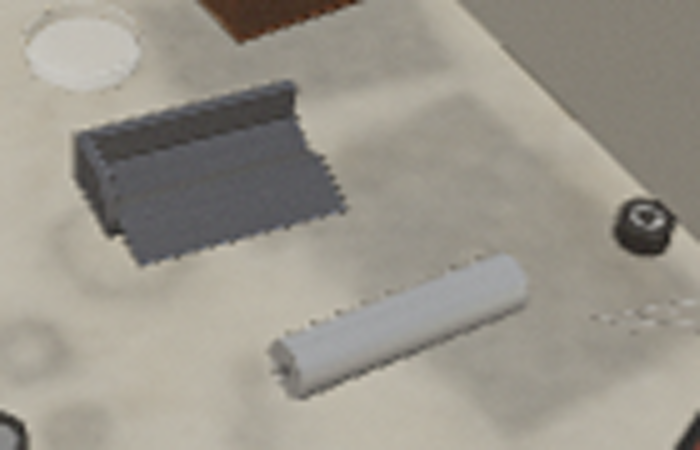

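>>> arm_command(plan=[[[0, 0, 0, 6.9, 0, 0, 0.085], [0, 0, 0, 6.9, 0, 0, 0.085], [0, 0, 0, 6.9, 0, 0, 0.085], [0, 0, 0, 6.8, 0, 0, 0.085], [0, -0.039, -0.009, 0, 0, 0, 0.085], [0, -0.039, -0.009, 0, 0, 0, 0.085], [0, -0.039, -0.009, 0, 0, 0, 0.085], [0, -0.039, -0.009, 0, 0, 0, 0.085], [0, -0.039, -0.009, 0, 0, 0, 0.085], [0, -0.039, -0.009, 0, 0, 0, 0.085], [0, -0.039, -0.009, 0, 0, 0, 0.085], [0, -0.039, -0.009, 0, 0, 0, 0.085], [0, -0.039, -0.009, 0, 0, 0, 0.085], [0, -0.039, -0.009, 0, 0, 0, 0.085], [0, -0.039, -0.009, 0, 0, 0, 0.085], [0, -0.039, -0.009, 0, 0, 0, 0.085], [0, -0.039, -0.009, 0, 0, 0, 0.085], [0, -0.039, -0.009, 0, 0, 0, 0.085], [0, -0.039, -0.009, 0, 0, 0, 0.085], [0, 0, 0, 0, 0, 0, 0.085]]])

```text
t: 2.97
tool_pos: [0.4449, 0.0159, 0.2318]
tool_rot: [-2.178, 0.117, 2.155]
contact_force: [0.5, -0.8, 0.3]
opening: 0.0847
```

```bash
cat > st.py <<'E'
from h import *
def st():
    o=ctrl.get_obs(); m=R.from_rotvec(o["tool_rot"]).as_matrix()
    print("t",o["t"],"tcp",o["tool_pos"],"yaw of -y axis",np.arctan2(m[0,1],-m[1,1]),"tilt",m[:,0],"F",o["contact_force"],"open",o["opening"])
    return o,m
if __name__=="__main__":
    import sys
    o,m=st()
    if len(sys.argv)>3:
        d=np.array(list(map(float,sys.argv[1:4])))-o["tool_pos"]; print("tool-frame delta",m.T@d)
E
python3 st.py 0.425 0.004 0.06
```

```text
t 2.9667 tcp [0.4449 0.0159 0.2318] yaw of -y axis -0.10727737049747287 tilt [ 0.0109 -0.0013 -0.9999] F [ 0.5463 -0.7893  0.2658] open 0.08469248063246054
tool-frame delta [0.1716 0.0139 0.0204]
```

>>> arm_command(plan=[[[0.03, 0.0035, 0.005, -1.8, 0, 0, 0.085], [0.035, 0.0035, 0.005, 0, 0, 0, 0.085], [0.035, 0.0035, 0.005, 0, 0, 0, 0.085], [0.035, 0.0035, 0.005, 0, 0, 0, 0.085], [0.033, 0, 0, 0, 0, 0, 0.085], [0, 0, 0, 0, 0, 0, 0.085]]])

```text
t: 3.47
tool_pos: [0.4301, 0.0065, 0.0638]
tool_rot: [-2.218, 0.071, 2.163]
contact_force: [-1.1, 0.1, -1.2]
opening: 0.0852
```

```bash
python3 - <<'E'
from st import *
o,m=st()
M,im=snap("wrist","w1")
for t in("bar","v_rest_groove","v_rest_lip","v_rest","v_rest_stop"): print(t,[(round(d["conf"],2),w(M,d["at"])) for d in mark_of("wrist",t)[:2]])
print("goal delta",m.T@(np.array([.425,.004,.03])-o["tool_pos"]))
E
```

```text
t 3.4667 tcp [0.4301 0.0065 0.0638] yaw of -y axis -0.06246199207343267 tilt [ 0.0249 -0.0035 -0.9997] F [-1.1359  0.0968 -1.1608] open 0.08521625313667047
bar [(0.85, array([0.4818, 0.0061, 0.0168]))]
v_rest_groove []
v_rest_lip []
v_rest []
v_rest_stop []
goal delta [0.0337 0.0027 0.0058]
```

View pics/w1.png

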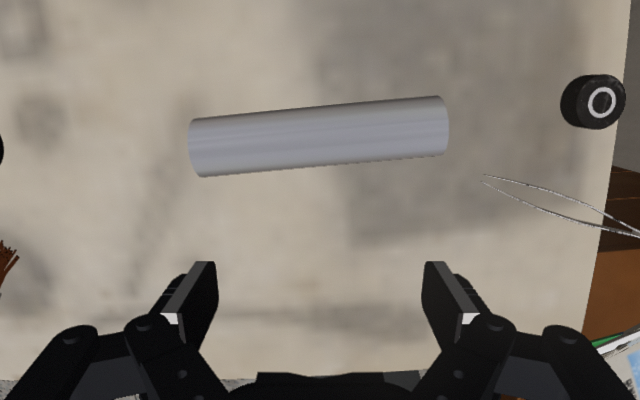

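>>> arm_command(plan=[[[0.02, 0.002, 0.006, 0, -1.4, 0, 0.085], [0.025, 0, 0, 0, 0, 0, 0.085], [0, 0, 0, 0, 0, 0, 0.085]]])

```text
t: 4.02
tool_pos: [0.4401, 0.0026, 0.036]
tool_rot: [-2.23, 0.075, 2.155]
contact_force: [-1.2, -0.2, -1.9]
opening: 0.0851
```

```bash
python3 st.py 0.424 0.005 0.010
```

```text
t 4.0167 tcp [0.4401 0.0026 0.036 ] yaw of -y axis -0.06181628879428075 tilt [ 0.034  -0.0073 -0.9994] F [-1.1743 -0.152  -1.8738] open 0.08511658583056479
tool-frame delta [ 0.0254 -0.0016  0.0171]
```

```bash
python3 -c "
from h import *
o=ctrl.get_obs();print(o['q'],o['dq'])"
```

```text
[-0.1625 -0.2169  2.2135 -0.0019  1.1103  1.4709] [-0.0004 -0.0719 -0.0711 -0.004   0.0618 -0.0008]
```

>>> arm_command(plan=[[[0, -0.001, 0.01, 0, -2, 0, 0.085], [0.004, 0, 0.01, 0, 0, 0, 0.085], [0.006, 0, 0.004, 0, 0, 0, 0.085], [0, 0, 0, 0, 0, 0, 0.085]]])

```text
t: 4.35
tool_pos: [0.4201, 0.0044, 0.0319]
tool_rot: [-2.204, 0.075, 2.183]
contact_force: [-0.6, -0.5, 0.4]
opening: 0.0849
```

```bash
python3 st.py 0.424 0.005 0.010
```

```text
t 4.35 tcp [0.4201 0.0044 0.0319] yaw of -y axis -0.0614091419059416 tilt [ 0.0091 -0.0069 -0.9999] F [-0.6162 -0.5247  0.4222] open 0.08491002793865973
tool-frame delta [ 0.022  -0.001  -0.0037]
```

>>> arm_command(plan=[[[0.008, 0, -0.001, 0.8, -0.5, 0, 0.085], [0.008, 0, 0, 0, 0, 0, 0.085], [0.006, 0, 0, 0, 0, 0, 0.085], [0.003, 0, 0, 0, 0, 0, 0.085], [0.001, 0, 0, 0, 0, 0, 0.085]]])

```text
t: 4.77
tool_pos: [0.4233, 0.0038, 0.0058]
tool_rot: [-2.192, 0.092, 2.179]
contact_force: [0.6, 0.3, 0.4]
opening: 0.0849
```

```bash
python3 st.py 0.424 0.005 0.0
```

```text
t 4.7667 tcp [0.4233 0.0038 0.0058] yaw of -y axis -0.07699032131710884 tilt [ 0.0061 -0.0071 -1.    ] F [0.6253 0.2627 0.4395] open 0.08486800346712979
tool-frame delta [ 0.0058 -0.0013 -0.0006]
```

>>> arm_command(plan=[[[0.003, 0, 0, 0, 0, 0, 0.085], [0.002, 0, 0, 0, 0, 0, 0.085], [0.001, 0, 0, 0, 0, 0, 0.085]]])

```text
t: 5.02
tool_pos: [0.423, 0.0037, -0.0015]
tool_rot: [-2.191, 0.092, 2.18]
contact_force: [0.5, 0.2, -0.2]
opening: 0.0849
```

```bash
python3 st.py 0.424 0.005 0.0
```

```text
t 5.0167 tcp [ 0.423   0.0037 -0.0015] yaw of -y axis -0.07707578285234083 tilt [ 0.0046 -0.0069 -1.    ] F [ 0.5151  0.1788 -0.1951] open 0.08487145756614049
tool-frame delta [-0.0015 -0.0013 -0.0009]
```

>>> arm_command(plan=[[[0, 0, -0.006, 0, 0, 0, 0.085], [0, 0, -0.008, 0, 0, 0, 0.085], [0, 0, -0.008, 0, 0, 0, 0.085], [0, 0, -0.006, 0, 0, 0, 0.085], [0, 0, -0.005, 0, 0, 0, 0.085], [0, 0, -0.005, 0, 0, 0, 0.085], [0, 0, -0.005, 0, 0, 0, 0.085], [0, 0, -0.005, 0, 0, 0, 0.085], [0, 0, -0.005, 0, 0, 0, 0.085]]])

```text
t: 5.77
tool_pos: [0.4821, -0.0008, -0.0009]
tool_rot: [-2.192, 0.092, 2.179]
contact_force: [-0.5, 0.6, 0.5]
opening: 0.085
```

```bash
cat > bar.py <<'E'
from st import *
V=np.array([.628,.035]); yaw=-.075
ex=np.array([np.cos(yaw),np.sin(yaw)]); ey=np.array([-ex[1],ex[0]])
def vf(p): d=np.array(p[:2])-V; return np.array([d@ex,d@ey])
def look(cam="top",name=None):
    M,im=snap(cam,name)
    ms=mark_of(cam,"bar")[:1]
    if ms: p=w(M,ms[0]["at"]); print(cam,"mark",ms[0]["conf"],p,"rest frame",vf(p))
    cs=cut_out(cam,"bar")[:1]
    if cs:
        c=max(cv2.findContours(cs[0]["mask"].astype(np.uint8),0,1)[0],key=cv2.contourArea)[:,0]
        P=np.array([ray(cam,M,p,.018)[:2] for p in c]).astype(np.float32)
        (cx,cy),_,_=r=cv2.minAreaRect(P); b=cv2.boxPoints(r); e=sorted([(b[1]-b[0]),(b[2]-b[1])],key=np.linalg.norm)[1]; e=e*np.sign(e[1])
        print(cam,"mask c",cx,cy,"rest",vf((cx,cy)),"size",r[1],"yaw",np.arctan2(-e[0],e[1]))
if __name__=="__main__":
    import sys
    st(); o=ctrl.get_obs(); print("tcp rest",vf(o["tool_pos"]))
    for a in sys.argv[1:]: look(*a.split(":"))
E
python3 bar.py top wrist
```

```text
t 5.7667 tcp [ 0.4821 -0.0008 -0.0009] yaw of -y axis -0.07691240360351871 tilt [ 0.0056 -0.007  -1.    ] F [-0.5412  0.5516  0.4845] open 0.08495641198466176
tcp rest [-0.1428 -0.0467]
top mark 0.59 [0.5169 0.0072 0.0154] rest frame [-0.1087 -0.036 ]
top mask c 0.5200881958007812 -0.016026224941015244 rest [-0.1038 -0.059 ] size (0.08923400193452835, 0.018999313935637474) yaw -0.068179265
wrist mark 0.87 [0.5217 0.0046 0.0189] rest frame [-0.1037 -0.0383]
wrist mask c 0.5207143425941467 0.006365925073623657 rest [-0.1048 -0.0366] size (0.145191490650177, 0.03346501663327217) yaw -0.0022537808
```

>>> arm_command(plan=[[[0, 0, -0.004, 0, 0, 0, 0.085], [0, 0, -0.004, 0, 0, 0, 0.085], [0, 0, -0.004, 0, 0, 0, 0.085], [0, 0, -0.004, 0, 0, 0, 0.085], [0, 0, -0.004, 0, 0, 0, 0.085], [0, 0, -0.004, 0, 0, 0, 0.085], [0, 0, -0.004, 0, 0, 0, 0.085], [0, 0, -0.004, 0, 0, 0, 0.085]]])

```text
t: 6.73
tool_pos: [0.5148, -0.0032, -0.0013]
tool_rot: [-2.19, 0.091, 2.181]
contact_force: [-0.1, -0.2, 0.2]
opening: 0.085
```

```bash
python3 bar.py top wrist:w2 scene
```

```text
t 6.7333 tcp [ 0.5148 -0.0032 -0.0013] yaw of -y axis -0.07686146680672191 tilt [ 0.004  -0.0067 -1.    ] F [-0.0815 -0.1728  0.2052] open 0.08503904252795312
tcp rest [-0.1101 -0.0466]
top mark 0.39 [ 0.6189  0.3035 -0.0038] rest frame [-0.0292  0.267 ]
top mask c 0.5472585558891296 0.06152748316526413 rest [-0.0825  0.0204] size (0.025353820994496346, 0.01480015553534031) yaw -1.5494025
wrist mark 0.73 [0.5522 0.0057 0.0153] rest frame [-0.0734 -0.0349]
wrist mask c 0.5510439276695251 0.006127834320068359 rest [-0.0746 -0.0346] size (0.1455872803926468, 0.03365509584546089) yaw -0.015035678
scene mark 0.67 [0.5547 0.0063 0.0143] rest frame [-0.0709 -0.0341]
scene mask c 0.5417150855064392 -0.027725819498300552 rest [-0.0813 -0.069 ] size (0.021245097741484642, 0.07785388082265854) yaw 0.08151447
```

View pics/w2.png

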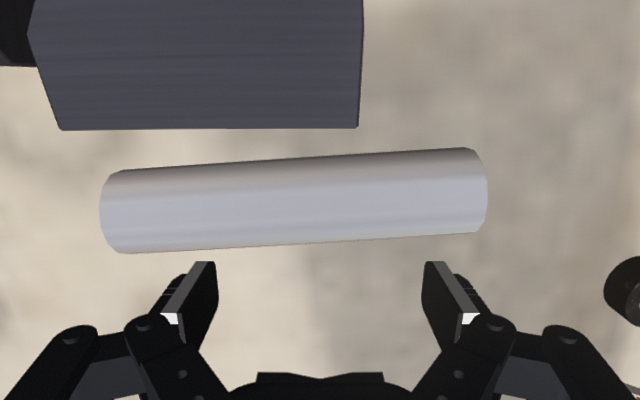

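```bash
python3 - <<'E'
from bar import *
M=T("wrist")
for p in((62,129),(358,127)): q=ray("wrist",M,p,0); print(q, vf(q))
for p in((113,212),(480,190)): q=ray("wrist",M,p,.02); print("bar",q,vf(q))
E
```

```text
[0.5828 0.0966 0.    ] [-0.0497  0.058 ]
[ 0.5733 -0.0216  0.    ] [-0.0503 -0.0606]
bar [0.5526 0.0709 0.02  ] [-0.0779  0.0301]
bar [ 0.5504 -0.0622  0.02  ] [-0.0701 -0.1028]
```

>>> arm_command(plan=[[[0, 0, -0.004, 0, 0, 0, 0.085], [0, 0, -0.004, 0, 0, 0, 0.085], [0, 0, -0.004, 0, 0, 0, 0.085], [0, 0, -0.003, 0, 0, 0, 0.085], [0, 0, -0.003, 0, 0, 0, 0.085], [0, 0, -0.003, 0, 0, 0, 0.085], [-0.001, 0, -0.004, 0, 0, 0, 0.085], [-0.001, 0, -0.004, 0, 0, 0, 0.085], [-0.001, 0, -0.004, 0, 0, 0, 0.085], [-0.001, 0, -0.004, 0, 0, 0, 0.085], [-0.001, 0, -0.004, 0, 0, 0, 0.085]]])

```text
t: 8.1
tool_pos: [0.5553, -0.0059, 0.0029]
tool_rot: [-2.18, 0.09, 2.19]
contact_force: [-4.1, 0.6, 1.8]
opening: 0.085
```

```bash
python3 bar.py wrist:w3
```

```text
t 8.1 tcp [ 0.5553 -0.0059  0.0029] yaw of -y axis -0.07611282351917606 tilt [-0.0048 -0.0056 -1.    ] F [-4.1204  0.601   1.8241] open 0.08495460610676532
tcp rest [-0.0694 -0.0462]
wrist mark 0.91 [0.5817 0.0016 0.0199] rest frame [-0.0436 -0.0368]
wrist mask c 0.581584632396698 0.004839271306991577 rest [-0.044  -0.0336] size (0.1484655886888504, 0.0350712351500988) yaw -0.07636495
```

View pics/w3.png

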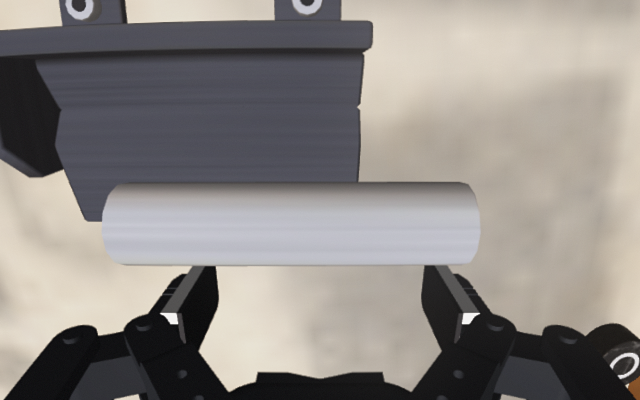

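>>> arm_command(plan=[[[-0.001, 0, -0.004, 0, 0, 0, 0.085], [-0.001, 0, -0.004, 0, 0, 0, 0.085], [-0.001, 0, -0.004, 0, 0, 0, 0.085], [-0.001, 0, -0.004, 0, 0, 0, 0.085], [-0.001, 0, -0.004, 0, 0, 0, 0.085], [-0.001, 0, -0.003, 0, 0, 0, 0.085], [-0.001, 0, -0.003, 0, 0, 0, 0.085]]])

```text
t: 8.83
tool_pos: [0.5829, -0.0079, 0.0101]
tool_rot: [-2.18, 0.089, 2.191]
contact_force: [-0.3, -0.2, -0.4]
opening: 0.0852
```

```bash
python3 bar.py wrist
```

```text
t 8.8333 tcp [ 0.5829 -0.0079  0.0101] yaw of -y axis -0.07588152818196556 tilt [-0.0053 -0.0057 -1.    ] F [-0.2671 -0.2226 -0.4063] open 0.08518082648710387
tcp rest [-0.0418 -0.0462]
wrist mark 0.64 [0.6117 0.0018 0.0284] rest frame [-0.0138 -0.0344]
wrist mask c 0.6064556241035461 0.0035433098673820496 rest [-0.0191 -0.033 ] size (0.15680693089962006, 0.037242282181978226) yaw -0.07477363
```

Bar is on the lip; a little further.

>>> arm_command(plan=[[[0, 0, -0.002, 0, 0, 0, 0.085], [0, 0, -0.002, 0, 0, 0, 0.085], [0, 0, -0.001, 0, 0, 0, 0.085]]])

```text
t: 9.23
tool_pos: [0.5892, -0.0086, 0.0105]
tool_rot: [-2.183, 0.09, 2.188]
contact_force: [0.1, -0.8, -0.4]
opening: 0.0845
```

```bash
python3 bar.py wrist
```

```text
t 9.2333 tcp [ 0.5892 -0.0086  0.0105] yaw of -y axis -0.07628714694430508 tilt [-0.0022 -0.006  -1.    ] F [ 0.1308 -0.8105 -0.4017] open 0.08453376215540429
tcp rest [-0.0354 -0.0464]
wrist mark 0.97 [ 0.6271 -0.0007  0.0228] rest frame [ 0.0018 -0.0357]
wrist mask c 0.6226965188980103 0.0019088312983512878 rest [-0.0028 -0.0334] size (0.1506711095571518, 0.03434479609131813) yaw -0.075392574
```

>>> arm_command(plan=[[[0, 0, 0.008, 0, 0, 0, 0.085], [-0.005, 0, 0.012, 0, 0, 0, 0.085], [-0.025, 0, 0.006, 0, 0, 0, 0.085], [-0.03, 0, 0, 0, 0, 0, 0.04], [-0.02, 0.015, 0, 0, 0, 0, 0.0], [0, 0.025, -0.008, 0, 0, 0, 0.0], [0, 0.025, -0.012, 0, 0, 0, 0.0], [0, 0.015, -0.012, 0, 0, 0, 0.0], [0, 0.008, -0.012, 0, 0, 0, 0.0], [0, 0, -0.006, 0, 0, 0, 0.0], [0, 0, 0, 0, 0, 0, 0.0]]])

```text
t: 10.3
tool_pos: [0.5986, -0.0992, 0.092]
tool_rot: [-2.177, 0.088, 2.196]
contact_force: [-0.7, -0.5, -0.3]
opening: -0.0
```

```bash
python3 bar.py wrist:w4 scene top; python3 st.py 0.618 -0.100 0.02
```

```text
t 10.3 tcp [ 0.5986 -0.0992  0.092 ] yaw of -y axis -0.07392438908259501 tilt [-0.0089 -0.0058 -0.9999] F [-0.6691 -0.5411 -0.3156] open -1.4338962306442001e-05
tcp rest [-0.0193 -0.136 ]
wrist mark 0.61 [ 0.6244 -0.0012  0.0229] rest frame [-0.0009 -0.0364]
wrist mask c 0.6234899163246155 0.007065191864967346 rest [-0.0024 -0.0282] size (0.1463671773672104, 0.034012261778116226) yaw -0.08196552
scene mark 0.84 [ 0.6252 -0.      0.0211] rest frame [-0.0001 -0.0351]
scene mask c 0.6316878795623779 -0.004108443856239319 rest [ 0.0066 -0.0387] size (0.14533677697181702, 0.04603148251771927) yaw -0.08041978
top mark 0.7 [0.6315 0.0065 0.0206] rest frame [ 0.0057 -0.0282]
top mask c 0.6251294612884521 -0.0008064135909080505 rest [-0.0002 -0.0359] size (0.1302097886800766, 0.032527271658182144) yaw -0.075335905
t 10.75 tcp [ 0.598  -0.0985  0.0919] yaw of -y axis -0.07249283007228623 tilt [-0.0093 -0.0059 -0.9999] F [-0.3548  0.2189 -0.2049] open -6.931773472669695e-05
tool-frame delta [ 0.0717 -0.0004 -0.0207]
```

View pics/w4.png

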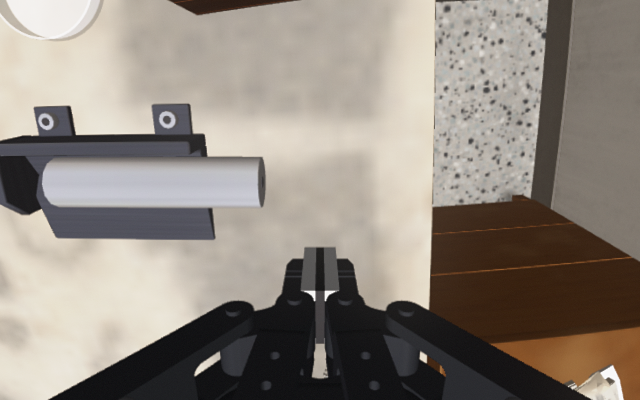

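>>> arm_command(plan=[[[0.015, 0, -0.012, 0, 0, 0, 0.0], [0.02, 0, -0.009, 0, 0, 0, 0.0], [0.02, 0, 0, 0, 0, 0, 0.0], [0.01, 0, 0, 0, 0, 0, 0.0], [0.006, 0, 0, 0, 0, 0, 0.0]]])

```text
t: 11.17
tool_pos: [0.622, -0.1003, 0.0225]
tool_rot: [-2.188, 0.087, 2.19]
contact_force: [0.1, 0.2, -0.2]
opening: 0.0
```

```bash
python3 st.py 0.618 -0.100 0.010
```

```text
t 11.1667 tcp [ 0.622  -0.1003  0.0225] yaw of -y axis -0.07119386286748663 tilt [-0.0014 -0.0082 -1.    ] F [ 0.0907  0.247  -0.2481] open 4.118514180271454e-05
tool-frame delta [ 0.0125 -0.0001  0.004 ]
```

>>> arm_command(plan=[[[0.006, 0, 0.003, 0, 0, 0, 0.0], [0.004, -0.004, 0.001, 0, 0, 0, 0.0], [0, -0.004, 0, 0, 0, 0, 0.0], [0, -0.004, 0, 0, 0, 0, 0.0], [0, -0.004, 0, 0, 0, 0, 0.0], [0, -0.004, 0, 0, 0, 0, 0.0], [0, -0.004, 0, 0, 0, 0, 0.0]]])

```text
t: 11.75
tool_pos: [0.6192, -0.0744, 0.0128]
tool_rot: [-2.189, 0.088, 2.19]
contact_force: [-1.1, -1.0, -0.5]
opening: -0.0002
```

```bash
python3 bar.py wrist
```

```text
t 11.75 tcp [ 0.6192 -0.0744  0.0128] yaw of -y axis -0.0715497957989504 tilt [-0.0007 -0.0091 -1.    ] F [-1.0508 -0.9953 -0.5423] open -0.00015927044275515685
tcp rest [-0.0006 -0.1097]
wrist mark 0.76 [0.6246 0.005  0.0247] rest frame [-0.0011 -0.0301]
wrist mask c 0.6219773888587952 0.009357552975416183 rest [-0.0041 -0.026 ] size (0.13939012587070465, 0.03804532438516617) yaw -0.055331916
```

>>> arm_command(plan=[[[0, -0.003, 0, 0, 0, 0, 0.0], [0, -0.003, 0, 0, 0, 0, 0.0], [0, -0.003, 0, 0, 0, 0, 0.0], [0, -0.003, 0, 0, 0, 0, 0.0], [0, -0.003, 0, 0, 0, 0, 0.0], [0, -0.003, 0, 0, 0, 0, 0.0]]])

```text
t: 12.4
tool_pos: [0.6208, -0.0565, 0.0129]
tool_rot: [-2.19, 0.091, 2.19]
contact_force: [-0.6, -1.1, 0.1]
opening: 0.0003
```

```bash
python3 bar.py wrist
```

```text
t 12.4 tcp [ 0.6208 -0.0565  0.0129] yaw of -y axis -0.07231796480648893 tilt [-0.0004 -0.0105 -0.9999] F [-0.5951 -1.0673  0.1209] open 0.0003208198235958624
tcp rest [-0.0003 -0.0917]
wrist mark 0.55 [0.6313 0.0211 0.0226] rest frame [ 0.0043 -0.0137]
wrist mask c 0.6229283213615417 0.02716607227921486 rest [-0.0045 -0.0082] size (0.13984055817127228, 0.03765682131052017) yaw -0.05349643
```

>>> arm_command(plan=[[[0, -0.002, 0, 0, 0, 0, 0.0], [0, -0.002, 0, 0, 0, 0, 0.0], [0, -0.002, 0, 0, 0, 0, 0.0]]])

```text
t: 12.8
tool_pos: [0.6213, -0.0504, 0.0129]
tool_rot: [-2.19, 0.091, 2.19]
contact_force: [0.5, -7.1, 0.1]
opening: 0.0
```

>>> arm_command(plan=[[[0, -0.002, 0, 0, 0, 0, 0.0], [0, -0.002, 0, 0, 0, 0, 0.0]]])

```text
t: 12.97
tool_pos: [0.6214, -0.0506, 0.013]
tool_rot: [-2.195, 0.1, 2.196]
contact_force: [-1.9, -9.2, 0.0]
opening: -0.0001
```

>>> arm_command(plan=[[[0, 0.002, 0, 0, 0, 0, 0.0], [0, 0.008, 0, 0, 0, 0, 0.0], [0, 0.015, 0, 0, 0, 0, 0.0], [0, 0.015, 0, 0, 0, 0, 0.0], [-0.03, 0.01, 0, 0, 0, 0, 0.0], [-0.03, 0, 0.01, 0, 0, 0, 0.0], [-0.03, 0, 0.02, 0, 0, 0, 0.0], [0, 0, 0.02, 0, 0, 0, 0.0], [0, 0, 0, 0, 0, 0, 0.0]]])

```text
t: 13.72
tool_pos: [0.5647, -0.1018, 0.1055]
tool_rot: [-2.186, 0.097, 2.198]
contact_force: [0.1, -0.7, -0.3]
opening: 0.0001
```

```bash
python3 bar.py wrist:w5 scene top:t5
```

```text
t 13.7167 tcp [ 0.5647 -0.1018  0.1055] yaw of -y axis -0.07267011556488381 tilt [-0.0056 -0.0158 -0.9999] F [ 0.1126 -0.7142 -0.3215] open 9.811992619280285e-05
tcp rest [-0.0529 -0.1412]
wrist mark 0.83 [0.625  0.0283 0.025 ] rest frame [-0.0025 -0.0069]
wrist mask c 0.6263716816902161 0.0344729982316494 rest [-0.0016 -0.0006] size (0.14781171083450317, 0.03329876810312271) yaw -0.08090217
scene mark 0.58 [0.6289 0.0285 0.0238] rest frame [ 0.0014 -0.0064]
scene mask c 0.6339855790138245 0.02070564404129982 rest [ 0.007  -0.0138] size (0.1355372667312622, 0.04734136164188385) yaw -0.08017247
top mark 0.24 [0.4434 0.2673 0.0016] rest frame [-0.2015  0.2178]
top mask c 0.6272748112678528 0.028852127492427826 rest [-0.0003 -0.0062] size (0.13208986818790436, 0.03173637017607689) yaw -0.08129071
```

View pics/w5.png

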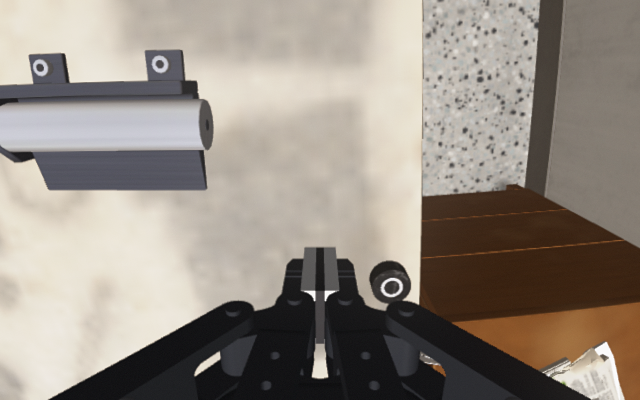

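```bash
python3 -c "
import cv2
a=cv2.imread('pics/t5.png')[140:260,290:450];cv2.imwrite('pics/t5c.png',cv2.resize(a,None,fx=5,fy=5,interpolation=cv2.INTER_CUBIC))"
```

```text
(no output)
```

View pics/t5c.png

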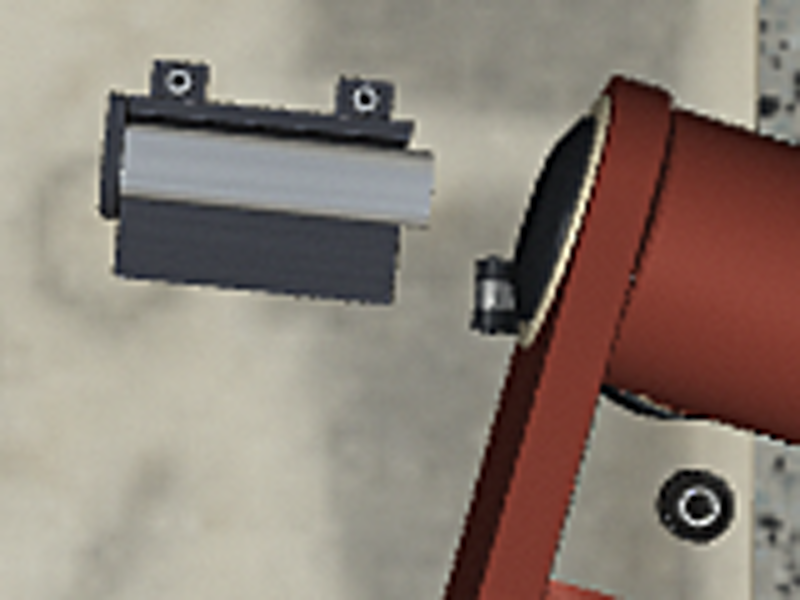

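The bar's left end (122,160) touches the stop plate with no gap. Its right end stands out a little at (432,190). The specimen puck is still at (696,505), as it was at the start. I'm handing in.

```bash
python3 -c "
from h import *
print(ctrl.get_obs()['t'],ctrl.get_obs()['contact_force'],finish_job())"
```

```text
the job is handed in; nothing more can be done
14.1667 [0.9319 0.2233 0.108 ] None
```

The bar is lying in the V groove against the stop plate, and I handed the job in at about 14 s of the 48 s allowed. `finish_job()` gives no verdict, so the result rests on my own checks.

**What I did:** I pushed the bar from behind with the two open fingertips. It went along the bench, straightened against the fingers, climbed the ramp and dropped over the lip into the groove. Then I closed the fingers and pushed its free end until it met the stop. The fingers stopped moving and the force rose to about 9 N. After that I backed the arm well clear.

**Last checks:**

| Check | Found | Limit |
|---|---|---|
| Distance from groove line (top, scene and wrist cameras) | about 0 to 2.5 mm | 4 mm |
| Position along groove (y in the V-rest frame) | −6 to −7 mm | above −8.5 mm |
| Angle to groove | about 0.005 rad | 0.06 rad |

- **Stop contact:** the top picture shows no gap between the bar's end and the stop plate.
- **Arm clear:** the force on the tool was about 1 N or less, which is reading noise.

**Disagreements and gaps:**
- **Camera outliers:** at the end the top camera's bar mark was a false find on something else, at low confidence. The scene and wrist mask centres were off by up to about 8 mm, because they see only part of the bar at an angle. I left these readings out.
- **Rolling:** I did not measure the bar's turning directly. It moved freely ahead of the fingers and coasted between pushes, which fits rolling.
- **Bystanders:** I checked only the specimen puck, which is where it started; I did not re-measure the others.

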